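# Pack the bonding press to height with spacer plates

### The job

The housing on the press seat is to be held while its glue sets: from the rack choose two spacer plates that together fill the gap, lay them flat and centred on top of that housing, one on the other, then bring the weighted arm down so that its foot rests on them with the arm level. The foot is level 75 mm above the seat, the housing is either 45 or 30 mm high, and the plates are 10 (blue), 20 (red), 25 (yellow) and 35 mm (green) thick. The plates you do not need stay in the rack, and do not shift the housings or the other things on the bench.

Things in the scene. Friction and masses are not known exactly. Their poses are not given: they have to be found in the camera images.
- seat (a point): Centre of the press's seat, on top of its grey base plate (x -57..147, y -60..190 mm from here), 10 mm above the bench; the housing being bonded stands here. Axes: x toward the pillar (away from the robot at yaw 0), z up. The pillar is 56 mm wide, starts 90 mm along +x, and reaches 125 mm over the bench. A second scribed circle with the parked housing lies 130 mm along +y.
- press_arm (a joint): Hinge of the press arm, rad: 0 = level, pointing out over the seat (seat's -x); positive = raised. Starts about upright; stops at 1.75 and -0.6. Above about 1.45 it stays where left; pushed toward the seat's -x below about 1.35 it sinks slowly by its own weight until its foot rests on something. The hinge is damped: up to about 4 N at the ball moves it.
- press_hinge (a point): Hinge axis of the arm (runs along the seat's y): 110 mm along +x of the seat, 100 mm above the seat.
- press_ball (a point): Centre of the black ball (28 mm diameter) on the free end of the arm, 190 mm from the hinge axis. The arm is a 22 mm wide, 14 mm thick steel bar with a brass weight (42 mm diameter, 26 mm high) on its upper side over the foot.
- press_foot (a point): Round steel pressing foot, 40 mm diameter, fixed under the arm 110 mm from the hinge axis; this point = centre of its flat underside. With the arm level its underside lies flat, straight over the seat centre and 75 mm above the seat.
- housing_tall: Round sensor housing, blue finned body with a bare aluminium cap, 72 mm diameter, 45 mm high, flat top 70 mm across, 0.66 kg; origin = centre of its underside. One of the two housings stands on the seat under the press, the other is parked on the second circle of the base plate.
- housing_short: Round sensor housing, bare aluminium finned body with a dark cap, 72 mm diameter, 30 mm high, flat top 70 mm across, 0.54 kg; origin = centre of its underside.
- rack: Grey tray, 116 x 244 mm, that carries the four holders in a row along its y, fixed on the bench; origin = centre of its underside. The bench between rack and press is free for setting plates down; behind it, beyond x = 0.58, stand a low board and a 185 mm high instrument riser.
- spacer_10: Blue plastic spacer plate, 110 x 56 mm and 10 mm thick, origin = its middle. Own axes: x along the 110 mm, y through the 10 mm thickness, z along the 56 mm; at the start it stands on its long edge in its holder, z up, its middle 43 mm above the bench.
- holder_10: White holder block of the blue 10 mm spacer, fixed on the rack, 100 x 56 mm; origin = centre of its underside, 9 mm above the bench. The plate stands 15 mm above the bench between low ribs (1.5 mm clear each side) that reach 32 mm above the bench, plate x along holder x. The four holders stand side by side along the rack's y at 58 mm pitch, in any order.
- spacer_20: Red plastic spacer plate, 110 x 56 mm and 20 mm thick, origin = its middle. Own axes: x along the 110 mm, y through the 20 mm thickness, z along the 56 mm; at the start it stands on its long edge in its holder, z up, its middle 43 mm above the bench.
- holder_20: White holder block of the red 20 mm spacer, fixed on the rack, 100 x 56 mm; origin = centre of its underside, 9 mm above the bench. The plate stands 15 mm above the bench between low ribs (1.5 mm clear each side) that reach 32 mm above the bench, plate x along holder x. The four holders stand side by side along the rack's y at 58 mm pitch, in any order.
- spacer_25: Yellow plastic spacer plate, 110 x 56 mm and 25 mm thick, origin = its middle. Own axes: x along the 110 mm, y through the 25 mm thickness, z along the 56 mm; at the start it stands on its long edge in its holder, z up, its middle 43 mm above the bench.
- holder_25: White holder block of the yellow 25 mm spacer, fixed on the rack, 100 x 56 mm; origin = centre of its underside, 9 mm above the bench. The plate stands 15 mm above the bench between low ribs (1.5 mm clear each side) that reach 32 mm above the bench, plate x along holder x. The four holders stand side by side along the rack's y at 58 mm pitch, in any order.
- spacer_35: Green plastic spacer plate, 110 x 56 mm and 35 mm thick, origin = its middle. Own axes: x along the 110 mm, y through the 35 mm thickness, z along the 56 mm; at the start it stands on its long edge in its holder, z up, its middle 43 mm above the bench.
- holder_35: White holder block of the green 35 mm spacer, fixed on the rack, 100 x 56 mm; origin = centre of its underside, 9 mm above the bench. The plate stands 15 mm above the bench between low ribs (1.5 mm clear each side) that reach 32 mm above the bench, plate x along holder x. The four holders stand side by side along the rack's y at 58 mm pitch, in any order.
- squeeze_bottle: Bystander: white squeeze bottle, 45 mm wide, 136 mm tall; origin = centre of its underside.
- white_bottle: Bystander: small white screw-cap bottle, 30 mm wide, 52 mm tall; origin = centre of its underside.
- marker: Bystander: black marker pen lying down, 133 mm long along its own y; origin = centre of its underside.
- vial: Bystander: small glass vial with green contents and a white cap, 17 mm wide, 34 mm tall; origin = centre of its underside.
- dropper_bottle: Bystander: small dropper bottle, 24 mm wide, 55 mm tall; origin = centre of its underside.
Mind the look-alikes: they are no part of the job. There is more than one size of the spacer_10; the job needs the larger.

How it is judged:
At the end, for the whole second after the job is handed in: Arm level within 0.022 rad and still, foot pressing over 0.5 N on two plates lying flat (0.05 rad) within 22 mm of the seat centre on its housing (tall: 10+20; short: 10+35 or 20+25); spare plates upright in their holders; both housings within 20 mm of their starts (value of joint press_arm between -0.022 and 0.022 rad and velocity of joint press_arm below 0.05 rad/s and distance of each of housing_tall, housing_short from where it was at the start of the episode below 0.02 m and linear speed of each of spacer_10, spacer_20, spacer_25, spacer_35 below 0.02 m/s and ((horizontal distance between housing_tall and seat below 0.02 m and angle between housing_tall's own z axis and vertical below 0.04 rad and horizontal distance between each of spacer_10, spacer_20 and seat below 0.022 m and angle between the y axis of each of spacer_10, spacer_20 and the z axis of seat, either way round below 0.05 rad and distance between spacer_25 and holder_25 below 0.045 m and angle between each of spacer_25, spacer_35's own z axis and vertical below 0.3 rad and distance between spacer_35 and holder_35 below 0.045 m and (contact force between press_arm_c0 and spacer_10 above 0.5 N or contact force between press_arm_c0 and spacer_20 above 0.5 N)) or (horizontal distance between housing_short and seat below 0.02 m and angle between housing_short's own z axis and vertical below 0.04 rad and horizontal distance between each of spacer_10, spacer_35 and seat below 0.022 m and angle between the y axis of each of spacer_10, spacer_35 and the z axis of seat, either way round below 0.05 rad and distance between spacer_20 and holder_20 below 0.045 m and angle between each of spacer_20, spacer_25's own z axis and vertical below 0.3 rad and distance between spacer_25 and holder_25 below 0.045 m and (contact force between press_arm_c0 and spacer_10 above 0.5 N or contact force between press_arm_c0 and spacer_35 above 0.5 N)) or (horizontal distance between housing_short and seat below 0.02 m and angle between housing_short's own z axis and vertical below 0.04 rad and distance between spacer_10 and holder_10 below 0.045 m and angle between each of spacer_10, spacer_35's own z axis and vertical below 0.3 rad and horizontal distance between each of spacer_20, spacer_25 and seat below 0.022 m and angle between the y axis of each of spacer_20, spacer_25 and the z axis of seat, either way round below 0.05 rad and distance between spacer_35 and holder_35 below 0.045 m and (contact force between press_arm_c0 and spacer_20 above 0.5 N or contact force between press_arm_c0 and spacer_25 above 0.5 N)))); the robot touches nothing.
It fails at once if a bystander is moved more than 40 mm (distance of any of squeeze_bottle, white_bottle, marker, vial, dropper_bottle from where it was at the start of the episode above 0.04 m).
It also fails if it takes over 72 s, if anything falls off the work surface, if the arm or the gripper's body presses on something with over 40 N, if the wrist force passes 120 N, or if a joint passes its speed limit or range.

### The arm

A 6-joint arm with a two-finger parallel gripper is mounted at the origin on a cart in front of the work surface, level with it; the furniture and walls round the work are solid. World frame = base frame: x ahead of the robot, y to its left, z up, the work surface at z = 0. Lengths are in m, angles in rad, forces in N, time in s.
With the tool pointing down it reaches from about 0.3 to 1 m from the base axis. Payload 5.1 kg.
Tool frame: the origin (TCP) lies between the finger pads; the fingertips stand manip.finger_overhang ahead of it and the grasp point (between the pads) lies 5 mm behind it (manip.finger_overhang is the distance from the TCP to the fingertips, in m); z points along the fingers, y is the line along which they close (so a half turn about z gives the same grasp; the last joint's range is limited). The gripper opens to 95 mm and grips with 3 to 60 N. Pads are 20 mm wide; open, the fingers measure 119 mm over their backs; the gripper's body (75 mm by 180 mm) begins 59 mm behind the grasp point.
Start: joints at [-1.346, 0.124, 1.65, -0, 1.367, -0.083], TCP at [0.197, -0.619, 0.229] pointing down, gripper open.
Joint ranges: [-2.61, 2.61], [-1.02, 2.33], [0.03, 2.71], [-1.35, 4.49], [0.32, 2.68], [-2.91, 2.91]. Speed limits (rad/s): [2.57, 2.57, 3.14, 3.14, 3.14, 3.14].

### API

Orientations are given as a unit quaternion [x, y, z, w].
In Python, from bench import manip gives the robot as it stands. The module is installed in compiled form; this text tells all that it offers.
- The arm moves only by the tool move_arm, never from a script. Its argument "motion" is a list of rows, each a list of 6 numbers: the shift along the tool's x, y, z in cm, then the turn, a rotation vector about the tool's x, y, z in degrees. A call has 1 to 10 rows; each row shifts and turns the commanded pose from where the row before left it, along the tool's axes as they then stand; what a row does not reach is not made up. A row lasts 1/10 s, in which the tool goes at most 50 mm and 8.59 degrees, less where a joint would pass 70% of its speed; a pose out of reach is approached as far as the arm can. A call with a gripper value outside its range is refused whole. "grip" is the opening, from 0 (shut) to 1 (fully open), set as the call begins (left out, the last holds). The fingers move at their own pace and stop on an object; "grip_force" is the grip in N (left out, the last holds). Time passes only in rows, so rows that do not move let the fingers close. It gives the time, the measured TCP pose, the force, the opening and the grip force at its end, in the units of the state.
- manip.read_state(): the state, without advancing time (a new reading comes with each control period).
- manip.snapshot(name): name is "side" or "top"; returns a dict with "image" (480x640x3 uint8, blue, green, red), "fx", "fy", "cx", "cy" (pixels), "xyz" and "attitude" of the camera in the world. Camera axes: x right, y down, z forward; pixel columns grow to the right and rows downward; lengths in m; the calibration is good to about 2 mm. A picture is of the moment at which its call begins. There is no depth.
- manip.hand_in(): hands the job in; it is judged then, once.
Trained networks look in a picture, given as the dict that the camera call returned (one of the last four; its "shot" number tells which), for a name from the list of things; names that differ only in an ending like _2 or _b are one class to them, and where a whole thing is asked for, a point or a joint stands for the part that bears it (a point fixed in the world has none). Each returns a list of dicts, best first, with "p" (0 to 1); they miss things now and then, are a little off and sometimes report something else, mostly with a low value. They report only what shows in the picture. A call takes as long as a camera call. They do not tell look-alikes from the thing itself.
- manip.search_frame(picture, thing): "rect" ([centre column, centre row, width, height] in pixels, round what is visible of it).
- manip.silhouettes(picture, thing): "mask" (480x640 bool, what is visible of it) and "rect" ([centre column, centre row, width, height] in pixels, round what is visible of it).
- manip.tip_of(picture, thing): "centre" ([column, row] in pixels: a listed point, or the origin of a listed thing).
The state is a dict: "time": time; "joint_pos": joint angles; "qd": joint speeds; "joint_torque": joint torques, N m; "tool_pos": TCP position; "eef_rot": TCP orientation; "contact_force": force on the tool from outside, world axes, zero at the start; "ft_torque": the same for the moment, N m; "grip_width": opening from 0.0 (shut) to 1.0 (fully open); "grip_force": force on a finger pad.
Only numpy, scipy, OpenCV 4.12 (cv2) and the standard library are available. Lean on these libraries where they do the work, as an engineer would, in place of code of your own. Each camera call takes 0.05 s, during which the arm holds its last target. There are 200 camera calls.

## Working session

There is one attempt and no reset: what is moved stays moved. The work goes in short steps, Python scripts to look and compute and a tool call to move; the robot and the scene stay as the last step left them, time stands still between calls to the robot, and variables do not carry over. Pictures are saved under pics/ and viewed, at most 10 in all, crops included, and the job is handed in when it is done.

Besides the shell and the picture viewer there is one more tool, called after "Call:" in YAML: its name, and indented under it one key for each argument. move_arm: Moves the arm, as the interface text tells. Its arguments: {"type":"object","properties":{"motion":{"type":"array"},"grip":{"type":"number"},"grip_force":{"type":"number"}},"required":["motion"]}

```bash
mkdir -p pics; cat > h.py <<'E'
import numpy as np, cv2
from scipy.spatial.transform import Rotation as R
from bench import manip
def Rm(p):
    a=np.array(p["attitude"],float)
    return a if a.shape==(3,3) else R.from_quat(a).as_matrix()
def ray(p,uv,z):
    d=Rm(p)@np.array([(uv[0]-p["cx"])/p["fx"],(uv[1]-p["cy"])/p["fy"],1.])
    o=np.array(p["xyz"]); return o+d*(z-o[2])/d[2]
def proj(p,X):
    c=Rm(p).T@(np.array(X)-np.array(p["xyz"])); return np.array([p["cx"]+p["fx"]*c[0]/c[2],p["cy"]+p["fy"]*c[1]/c[2]])
E
python3 - <<'E'
from h import *
s=manip.read_state(); print(s, manip.finger_overhang)
for n in("top","side"):
    p=manip.snapshot(n); cv2.imwrite(f"pics/{n}0.png",p["image"])
    print(n,p["xyz"],np.round(p["attitude"],3),p["fx"],p["cx"],p["cy"])
    for t in["seat","press_hinge","press_ball","press_foot","housing_tall","housing_short","rack","spacer_10","spacer_20","spacer_25","spacer_35","holder_10","holder_20","holder_25","holder_35","squeeze_bottle","white_bottle","marker","vial","dropper_bottle"]:
        print(t,[(np.round(d["centre"]).tolist(),round(d["p"],2)) for d in manip.tip_of(p,t)[:3]])
E
```

```text
{'time': 0.0, 'joint_pos': array([-1.34558535e+00,  1.24507423e-01,  1.65171376e+00, -1.91426532e-05,
        1.36752002e+00, -8.25915707e-02]), 'qd': array([-0.00120956,  0.00142816, -0.00025766, -0.0004213 ,  0.00034136,
        0.00266109]), 'joint_torque': array([ 1.14139322e-03, -4.17602599e+01, -3.59932637e+01,  7.76013499e-02,
        4.92199883e-02, -1.60555028e-04]), 'tool_pos': array([ 0.19675648, -0.61883373,  0.22736204]), 'eef_rot': array([ 9.88179688e-01,  1.53296284e-01, -8.58896503e-05, -1.07087659e-03]), 'contact_force': array([-0.70686213, -0.7819256 , -0.45481158]), 'ft_torque': array([-0.01187174, -0.00291006,  0.01040233]), 'grip_force': 0.0, 'grip_width': 0.9976479226748939} 0.014
top [0.27597896 0.09752247 1.46983965] [-0.697  0.713 -0.056  0.057] 438.4747985155692 323.10280111589327 231.98163029762685
seat [([294.0, 242.0], 0.56)]
press_hinge [([294.0, 201.0], 0.8)]
press_ball [([290.0, 183.0], 0.54), ([442.0, 232.0], 0.32)]
press_foot [([294.0, 198.0], 0.59)]
housing_tall [([299.0, 242.0], 0.84), ([463.0, 226.0], 0.29)]
housing_short [([258.0, 243.0], 0.92)]

[... 1490 characters left out ...]
], 0.85), ([198.0, 242.0], 0.74), ([328.0, 268.0], 0.69)]
spacer_35 [([480.0, 272.0], 0.85), ([198.0, 242.0], 0.74), ([328.0, 268.0], 0.69)]
holder_10 [([479.0, 288.0], 0.73), ([456.0, 285.0], 0.72), ([431.0, 278.0], 0.68)]
holder_20 [([479.0, 288.0], 0.73), ([456.0, 285.0], 0.72), ([431.0, 278.0], 0.68)]
holder_25 [([479.0, 288.0], 0.73), ([456.0, 285.0], 0.72), ([431.0, 278.0], 0.68)]
holder_35 [([479.0, 288.0], 0.73), ([456.0, 285.0], 0.72), ([431.0, 278.0], 0.68)]
squeeze_bottle [([197.0, 240.0], 0.56), ([478.0, 286.0], 0.53)]
white_bottle [([170.0, 256.0], 0.53)]
marker [([194.0, 255.0], 0.63)]
vial [([340.0, 261.0], 0.45), ([242.0, 258.0], 0.29)]
dropper_bottle [([216.0, 240.0], 0.48)]
```

```bash
python3 - <<'E'
import cv2
a=cv2.imread("pics/top0.png")[150:300,170:510]; b=cv2.imread("pics/side0.png")[190:330,150:530]
a=cv2.resize(a,None,fx=2.35,fy=2.35,interpolation=cv2.INTER_CUBIC); b=cv2.resize(b,None,fx=2.1,fy=2.1,interpolation=cv2.INTER_CUBIC)
cv2.imwrite("pics/a.png",a);cv2.imwrite("pics/b.png",b)
E
```

```text
(no output)
```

View pics/a.png

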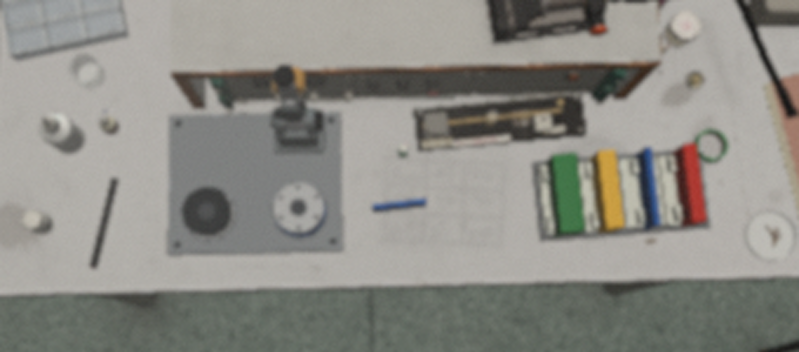

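View pics/b.png

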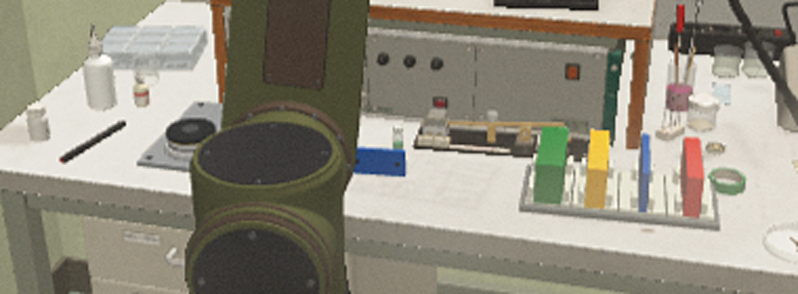

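```bash
python3 - <<'E'
from h import *
p=manip.snapshot("top"); im=p["image"]; hsv=cv2.cvtColor(im,cv2.COLOR_BGR2HSV)
cv2.imwrite("pics/top1.png",im)
rng={"blue":[(105,110,50),(125,255,255)],"red":[(170,130,70),(180,255,255)],"red0":[(0,150,80),(6,255,255)],"yellow":[(18,120,90),(30,255,255)],"green":[(45,90,40),(80,255,255)]}
m={k:cv2.inRange(hsv,*map(np.array,v)) for k,v in rng.items()}; m["red"]|=m.pop("red0")
for k,a in m.items():
    n,l,st,c=cv2.connectedComponentsWithStats(a)
    for i in range(1,n):
        if st[i,4]>40:
            pts=np.argwhere(l==i)[:,::-1].astype(np.float32)
            for z in((.071,) if k!="blue" else (.071,.04,.01)):
                w=np.array([ray(p,q,z)[:2] for q in pts]); (cx,cy),(a1,b1),ang=cv2.minAreaRect((w*1000).astype(np.float32))
                cov=np.linalg.eigh(np.cov(w.T)); d=cov[1][:,1]; d*=np.sign(d[0])
                print(k,st[i].tolist(),z,"c",round(cx),round(cy),"mean",(w.mean(0)*1000).round(),"sz",round(a1),round(b1),"yaw",np.degrees(np.arctan2(d[1],d[0])).round(1))
# base plate and housings
for t,z in(("housing_tall",.055),("housing_short",.04)):
    for d in manip.silhouettes(p,t)[:2]:
        mk=d["mask"].astype(np.uint8); c=np.argwhere(mk)[:,::-1].mean(0); print(t,round(d["p"],2),d["rect"],c.round(1),ray(p,c,z).round(3))
g=cv2.cvtColor(im,cv2.COLOR_BGR2GRAY)
# gray base-plate mask seeded near between the housings
ff=np.zeros((482,642),np.uint8); sm=cv2.medianBlur(im,5); cv2.floodFill(sm.copy(),ff,(279,225),0,(5,)*3,(5,)*3,4|cv2.FLOODFILL_MASK_ONLY|cv2.FLOODFILL_FIXED_RANGE|(255<<8))
pts=np.argwhere(ff[1:-1,1:-1])[:,::-1].astype(np.float32); w=np.array([ray(p,q,.01)[:2]*1000 for q in pts],np.float32)
r=cv2.minAreaRect(w); print("plate",len(pts),r, cv2.boxPoints(r).round())
for t in("press_ball",):
    for d in manip.search_frame(p,t)[:2]: print(t,d["p"],d["rect"],ray(p,d["rect"][:2],.30).round(3))
for q,n in(((400,152),'vial'),((435,105),'board bl'),((585,130),'bd br'),((380,290),'edge'),((545,238),'rack bl'),((538,160),'rack tl'),((190,100),'riser'),((290,75),'ball')):
    print(n,ray(p,(q[0]/2.35+170,q[1]/2.35+150),.30 if n=='ball' else .01)[:2].round(3))
E
```

```text
blue [443, 214, 7, 32, 99] 0.071 c 501 -301 mean [ 502. -301.] sz 102 10 yaw 2.7
blue [443, 214, 7, 32, 99] 0.04 c 506 -310 mean [ 507. -310.] sz 104 11 yaw 2.7
blue [443, 214, 7, 32, 99] 0.01 c 511 -319 mean [ 512. -319.] sz 106 11 yaw 2.7
red [460, 212, 10, 33, 205] 0.071 c 505 -360 mean [ 505. -360.] sz 105 21 yaw 2.4
yellow [423, 214, 12, 34, 285] 0.071 c 499 -245 mean [ 498. -245.] sz 109 28 yaw 2.6
green [405, 216, 13, 33, 312] 0.071 c 495 -187 mean [ 495. -187.] sz 105 31 yaw 3.1
housing_tall 0.85 [297.8, 239.2, 21.3, 19.7] [297.5 238.6] [0.485 0.181 0.055]
housing_tall 0.7 [291.4, 190.6, 17.1, 29.9] [292.8 189.4] [0.65  0.194 0.055]
housing_short 0.94 [259.8, 241.2, 22.4, 15.9] [258.4 239.5] [0.487 0.31  0.04 ]
plate 2808 ((531.6775512695312, 247.84896850585938), (241.72677612304688, 202.2421875), 89.10625457763672) [[429. 129.]
 [631. 125.]
 [635. 367.]
 [432. 370.]]
press_ball 0.87 [291.8, 192.7, 14.7, 23.7] [0.576 0.18  0.3  ]
press_ball 0.7 [275.9, 215.4, 74.9, 80.3] [0.514 0.224 0.3  ]
vial [0.57  0.037]
board bl [ 0.638 -0.016]
bd br [ 0.596 -0.232]
edge [0.372 0.071]
rack bl [ 0.44  -0.166]
rack tl [ 0.553 -0.161]
riser [0.654 0.341]
ball [0.606 0.175]
```

Call:
move_arm:
  motion:
    - [0, 0, 0, 0, 0, 7.5]
    - [0, 0, 0, 0, 0, 7.5]
    - [4, -3.1, 0, 0, 0, 0]
    - [4, -3.1, 0, 0, 0, 0]
    - [4, -3.1, 0, 0, 0, 0]
    - [4, -3.1, 0, 0, 0, 0]
    - [4, -3.1, 0, 0, 0, 0]
    - [4, -3.1, 0, 0, 0, 0]
    - [4, -3, 0, 0, 0, 0]
    - [4, -2.9, 0, 0, 0, 0]
  grip: 0.53

```text
time: 3.3
tool_pos: [0.5039, -0.3608, 0.229]
eef_rot: [1.0, 0.023, 0.0, 0.0]
contact_force: [-0.3, -1.2, -0.6]
grip_width: 0.534
grip_force: 0.0
```

```bash
cat >> h.py <<'E'
def d(x,y,z):
    s=manip.read_state(); r=R.from_quat(s["eef_rot"]); m=r.as_matrix()
    print("t",round(s["time"],2),"tcp",s["tool_pos"].round(4),"yaw",np.degrees(np.arctan2(m[1,0],m[0,0])).round(2),"zax",m[:,2].round(3),"cm:",(m.T@(np.array([x,y,z])-s["tool_pos"])*100).round(2))
E
python3 -c "
from h import *
d(.505,-.360,.12)"
```

```text
t 3.3 tcp [ 0.5039 -0.3608  0.229 ] yaw 2.64 zax [ 0. -0. -1.] cm: [ 0.11 -0.08 10.9 ]
```

Call:
move_arm:
  motion:
    - [0.1, -0.1, 4, 0, 0, 0]
    - [0, 0, 4, 0, 0, 0]
    - [0, 0, 4, 0, 0, 0]
    - [0, 0, 3, 0, 0, 0]
    - [0, 0, 2.6, 0, 0, 0]
    - [0, 0, 0, 0, 0, 0]

```text
time: 3.9
tool_pos: [0.5008, -0.3589, 0.0478]
eef_rot: [1.0, 0.023, -0.003, -0.003]
contact_force: [-0.1, -0.4, -0.6]
grip_width: 0.532
grip_force: 0.0
```

Call:
move_arm:
  motion:
    - [0, 0, 0, 0, 0, 0]
    - [0, 0, 0, 0, 0, 0]
    - [0, 0, 0, 0, 0, 0]
    - [0, 0, 0, 0, 0, 0]
    - [0, 0, 0, 0, 0, 0]
  grip: 0.1
  grip_force: 25

```text
time: 4.4
tool_pos: [0.5042, -0.3623, 0.0542]
eef_rot: [1.0, 0.023, 0.001, 0.001]
contact_force: [1.1, -2.4, 2.3]
grip_width: 0.211
grip_force: 25.0
```

Call:
move_arm:
  motion:
    - [0, 0, -4.5, 0, 0, 0]
    - [0, 0, -4.5, 0, 0, 0]
    - [-0.4, -4, 0, 0, 0, 0]
    - [-0.4, -4, 0, 0, 0, 0]
    - [-0.4, -4, 0, 0, 0, 0]
    - [-0.4, -4, 0, 0, 0, 0]
    - [-0.4, -4, 0, 0, 0, 0]
    - [-0.4, -4, 0, 0, 0, 0]
    - [-0.3, -4, 0, 0, 0, 0]
    - [-0.2, -4.2, 0, 0, 0, 0]

```text
time: 5.4
tool_pos: [0.4588, -0.0395, 0.1425]
eef_rot: [1.0, 0.023, -0.0, -0.0]
contact_force: [0.4, -0.2, -1.4]
grip_width: 0.209
grip_force: 25.0
```

Call:
move_arm:
  motion:
    - [0, 0, 4, 0, 0, 0]
    - [0, 0, 3.5, 0, 0, 0]
    - [0, 0, 1.5, 0, 0, 0]
    - [0, 0, 0.5, 0, 0, 0]
    - [0, 0, 0, 0, 0, 0]
    - [0, 0, 0, 0, 0, 0]

```text
time: 6.0
tool_pos: [0.4607, -0.0413, 0.0489]
eef_rot: [1.0, 0.023, 0.001, 0.0]
contact_force: [-0.1, -0.3, -0.7]
grip_width: 0.211
grip_force: 25.0
```

Call:
move_arm:
  motion:
    - [0, 0, 0.7, 0, 0, 0]
    - [0, 0, 0.2, 0, 0, 0]
    - [0, 0, 0.1, 0, 0, 0]
    - [0, 0, 0, 0, 0, 0]

```text
time: 6.4
tool_pos: [0.4605, -0.0412, 0.0393]
eef_rot: [1.0, 0.023, 0.0, 0.0]
contact_force: [-2.8, 0.3, 6.4]
grip_width: 0.211
grip_force: 25.0
```

Call:
move_arm:
  motion:
    - [0, 0, 0, 0, 0, 0]
    - [0, 0, 0, 0, 0, 0]
    - [0, 0, 0, 0, 0, 0]
    - [0, 0, 0, 0, 0, 0]
    - [0, 0, 0, 0, 0, 0]
    - [0, 0, -0.9, 0, 0, 0]
    - [0, 0, -0.9, 0, 0, 0]
    - [0, 1.5, 0, 0, 0, 0]
    - [0, 1.5, 0, 0, 0, 0]
  grip: 1.0

```text
time: 7.3
tool_pos: [0.462, -0.0713, 0.0572]
eef_rot: [1.0, 0.024, 0.001, 0.0]
contact_force: [-0.5, -1.2, 0.8]
grip_width: 0.909
grip_force: 0.0
```

Call:
move_arm:
  motion:
    - [0, 0.5, 0, 0, 0, 0]
    - [0, 0.5, 0, 0, 0, 0]
    - [0, 0.5, 0, 0, 0, 0]
    - [0, 0.5, 0, 0, 0, 0]
    - [0, 0.4, 0, 0, 0, 0]
    - [0, 0.4, 0, 0, 0, 0]
    - [0, 0, 0, 0, 0, 0]

```text
time: 8.0
tool_pos: [0.4624, -0.0993, 0.0556]
eef_rot: [1.0, 0.023, -0.0, 0.0]
contact_force: [0.6, 0.3, 0.6]
grip_width: 0.994
grip_force: 0.0
```

```bash
cat > look.py <<'E'
from h import *
import sys
p=manip.snapshot("side"); im=p["image"]; q=manip.snapshot("top")["image"]
a=cv2.resize(im[200:330,220:430],None,fx=3,fy=3,interpolation=cv2.INTER_CUBIC)[:,:400*2]
b=cv2.resize(q[170:290,260:420],None,fx=3,fy=3,interpolation=cv2.INTER_CUBIC)
print(a.shape,b.shape)
w=max(a.shape[1],b.shape[1]); pad=lambda i:cv2.copyMakeBorder(i,0,0,0,w-i.shape[1],0)
o=np.vstack([pad(a),pad(b)]); o=cv2.resize(o,None,fx=min(1,600/o.shape[0]),fy=min(1,600/o.shape[0]))
cv2.imwrite(sys.argv[1],o)
d(.46,-.07,.05)
E
python3 look.py pics/l1.png
```

```text
(390, 630, 3) (360, 480, 3)
t 8.1 tcp [ 0.4623 -0.0989  0.0555] yaw 2.63 zax [-0.  0. -1.] cm: [-0.09 -2.9   0.55]
```

View pics/l1.png

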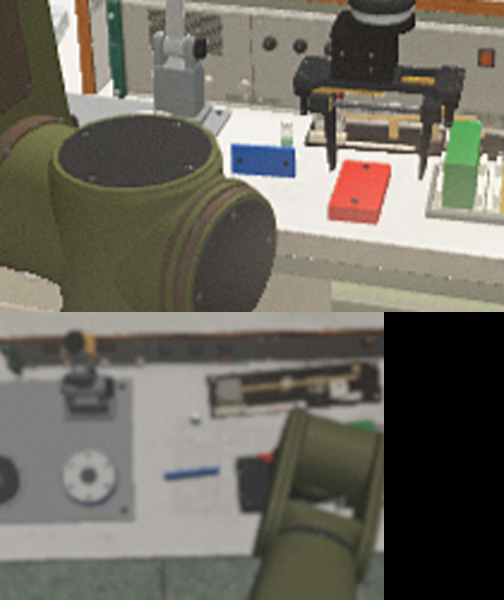

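The red plate toppled flat between the open fingers (side crop about (360,190)); the small blue look‑alike (265,160) is untouched. Now I measure the plate in the side picture.

```bash
cat > flat.py <<'E'
from h import *
import sys
z=float(sys.argv[2]); p=manip.snapshot("side"); hsv=cv2.cvtColor(p["image"],cv2.COLOR_BGR2HSV)
m=(cv2.inRange(hsv,(0,150,120),(6,255,255))|cv2.inRange(hsv,(172,150,120),(180,255,255))) if sys.argv[1]=="red" else cv2.inRange(hsv,(105,130,60),(125,255,255))
n,l,st,c=cv2.connectedComponentsWithStats(m)
for i in range(1,n):
    if st[i,4]>60:
        pts=np.argwhere(l==i)[:,::-1]
        for zz in(z,z/2):
            w=np.array([ray(p,q,zz)[:2]*1000 for q in pts],np.float32); r=cv2.minAreaRect(w); print(st[i].tolist(),zz,np.round(r[0]),np.round(r[1]),round(r[2],1),cv2.boxPoints(r).round().tolist())
d(.46,-.07,.05)
E
python3 flat.py red .02
```

```text
[358, 267, 24, 21, 385] 0.02 [460. -80.] [113.  56.] 3.1 [[402.0, -55.0], [405.0, -111.0], [518.0, -105.0], [515.0, -49.0]]
[358, 267, 24, 21, 385] 0.01 [478. -77.] [115.  57.] 3.1 [[419.0, -51.0], [422.0, -108.0], [537.0, -102.0], [533.0, -45.0]]
t 8.15 tcp [ 0.4623 -0.0989  0.0556] yaw 2.63 zax [-0.  0. -1.] cm: [-0.1  -2.89  0.56]
```

Call:
move_arm:
  motion:
    - [-0.2, -1.9, 0, 0, 0, 0]
    - [0, 0, 1.5, 0, 0, 0]
    - [0, 0, 1.5, 0, 0, 0]
    - [0, 0, 0.6, 0, 0, 0]
    - [0, 0, 0, 0, 0, 0]

```text
time: 8.65
tool_pos: [0.4586, -0.0797, 0.0187]
eef_rot: [1.0, 0.023, -0.001, -0.0]
contact_force: [0.3, -0.2, 0.8]
grip_width: 1.001
grip_force: 0.0
```

Call:
move_arm:
  motion:
    - [0, 0, 0, 0, 0, 0]
    - [0, 0, 0, 0, 0, 0]
    - [0, 0, 0, 0, 0, 0]
    - [0, 0, 0, 0, 0, 0]
    - [0, 0, 0, 0, 0, 0]
    - [0, 0, 0, 0, 0, 0]
  grip: 0.45

```text
time: 9.25
tool_pos: [0.4596, -0.08, 0.0198]
eef_rot: [1.0, 0.023, 0.0, -0.0]
contact_force: [0.1, -0.2, 1.1]
grip_width: 0.591
grip_force: 25.0
```

Call:
move_arm:
  motion:
    - [0, 0, -3, 0, 0, 0]
    - [0, 0, -4, 0, 0, 0]
    - [0, 0, -4, 0, 0, 0]
    - [0.5, -3.7, 0, 0, 0, 0]
    - [0.5, -3.7, 0, 0, 0, 0]
    - [0.5, -3.7, 0, 0, 0, 0]
    - [0.6, -3.7, 0, 0, 0, 0]
    - [0.6, -3.7, 0, 0, 0, 0]
    - [0.6, -3.7, 0, 0, 0, 0]
    - [0.5, -3.8, 0, 0, 0, 0]

```text
time: 10.25
tool_pos: [0.485, 0.1829, 0.1291]
eef_rot: [1.0, 0.023, -0.0, 0.0]
contact_force: [0.7, 0.2, -1.8]
grip_width: 0.586
grip_force: 25.0
```

Call:
move_arm:
  motion:
    - [0, 0, 0, 0, 0, 0]
    - [0, 0, 2, 0, 0, 0]
    - [0, 0, 2, 0, 0, 0]
    - [0, 0, 0.7, 0, 0, 0]
    - [0, 0, 0, 0, 0, 0]
    - [0, 0, 0, 0, 0, 0]

```text
time: 10.85
tool_pos: [0.4858, 0.1811, 0.0832]
eef_rot: [1.0, 0.023, 0.0, -0.0]
contact_force: [-0.8, -0.2, -1.4]
grip_width: 0.591
grip_force: 25.0
```

```bash
python3 -c "
from h import *
d(.486,.182,.0748)"; python3 look.py pics/l2.png
```

```text
t 10.85 tcp [0.4858 0.1811 0.0832] yaw 2.6 zax [ 0.001  0.    -1.   ] cm: [ 0.02 -0.09  0.84]
(390, 630, 3) (360, 480, 3)
t 10.95 tcp [0.4864 0.1814 0.0839] yaw 2.61 zax [ 0.002  0.001 -1.   ] cm: [-3.79 25.    3.37]
```

View pics/l2.png

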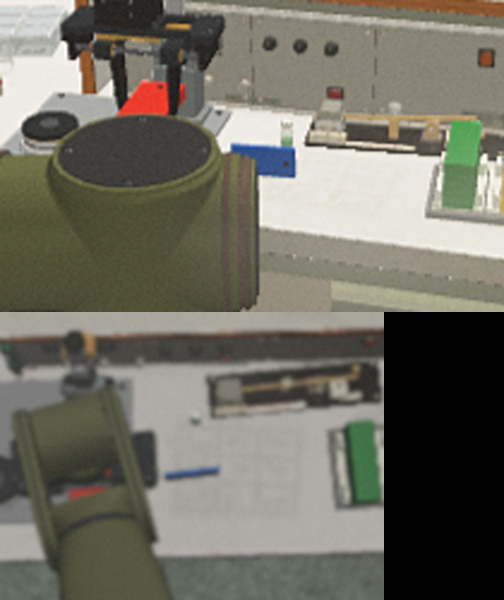

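Red plate is held flat over the seat housing (side crop (150,100)). Lower to contact and release.

Call:
move_arm:
  motion:
    - [0, 0, 0.6, 0, 0, 0]
    - [0, 0, 0.2, 0, 0, 0]
    - [0, 0, 0.1, 0, 0, 0]
    - [0, 0, 0, 0, 0, 0]

```text
time: 11.35
tool_pos: [0.4858, 0.1814, 0.0748]
eef_rot: [1.0, 0.023, -0.0, 0.0]
contact_force: [-2.8, -1.2, 5.9]
grip_width: 0.587
grip_force: 25.0
```

Call:
move_arm:
  motion:
    - [0, 0, 0, 0, 0, 0]
    - [0, 0, 0, 0, 0, 0]
    - [0, 0, 0, 0, 0, 0]
    - [0, 0, -2, 0, 0, 0]
    - [0, 0, -4, 0, 0, 0]
    - [0, 0, -4, 0, 0, 0]
    - [0, 4, -1, 0, 0, 0]
    - [0, 4.3, 0, 0, 0, 0]
    - [-0.2, 4.5, 0, 0, 0, 0]
    - [-0.2, 4.5, 0, 0, 0, 0]
  grip: 0.8

```text
time: 12.35
tool_pos: [0.4894, 0.007, 0.1839]
eef_rot: [1.0, 0.023, 0.0, 0.0]
contact_force: [0.3, -0.6, -0.6]
grip_width: 0.797
grip_force: 0.0
```

Call:
move_arm:
  motion:
    - [-0.2, 4.5, 0, 0, 0, 0]
    - [-0.1, 4.5, 0, 0, 0, 0]
    - [0, 4.5, 0, 0, 0, 0]
    - [0, 4.5, 0, 0, 0, 0]
    - [0, 4.5, 0, 0, 0, 0]
    - [0, 4.5, 0, 0, 0, 0]
    - [0, 4, 0, 0, 0, 0]
    - [0, 0, 0, 0, 0, 0]
    - [0, 0, 0, 0, 0, 0]
  grip: 0.42

```text
time: 13.25
tool_pos: [0.5004, -0.3018, 0.1831]
eef_rot: [1.0, 0.022, -0.0, -0.001]
contact_force: [-0.0, 0.8, 0.2]
grip_width: 0.421
grip_force: 0.0
```

```bash
python3 -c "
from h import *
d(.501,-.303,.0535)"; python3 flat.py red .075
```

```text
t 13.25 tcp [ 0.5004 -0.3018  0.1831] yaw 2.54 zax [-0.001  0.001 -1.   ] cm: [ 0.06  0.13 12.96]
[272, 236, 25, 12, 226] 0.075 [513. 182.] [74. 67.] 13.3 [[469.0, 206.0], [484.0, 141.0], [556.0, 158.0], [541.0, 223.0]]
[272, 236, 25, 12, 226] 0.0375 [586. 211.] [78. 71.] 13.3 [[540.0, 236.0], [556.0, 168.0], [632.0, 185.0], [616.0, 254.0]]
t 13.3 tcp [ 0.5005 -0.3009  0.1832] yaw 2.62 zax [-0.001  0.001 -1.   ] cm: [ -2.98 -23.24  13.34]
```

Call:
move_arm:
  motion:
    - [0.1, 0.1, 4, 0, 0, 0]
    - [0, 0, 4, 0, 0, 0]
    - [0, 0, 3, 0, 0, 0]
    - [0, 0, 2, 0, 0, 0]
    - [0, 0, 0, 0, 0, 0]
    - [0, 0, 0, 0, 0, 0]

```text
time: 13.9
tool_pos: [0.5021, -0.3012, 0.054]
eef_rot: [1.0, 0.024, -0.0, -0.0]
contact_force: [0.2, -0.6, 0.6]
grip_width: 0.42
grip_force: 0.0
```

Call:
move_arm:
  motion:
    - [0, 0, 0, 0, 0, 0]
    - [0, 0, 0, 0, 0, 0]
    - [0, 0, 0, 0, 0, 0]
    - [0, 0, 0, 0, 0, 0]
    - [0, 0, 0, 0, 0, 0]
    - [0, 0, 0, 0, 0, 0]
  grip: 0.0

```text
time: 14.5
tool_pos: [0.5021, -0.3042, 0.0542]
eef_rot: [1.0, 0.023, 0.001, 0.002]
contact_force: [0.8, -5.3, -1.4]
grip_width: 0.101
grip_force: 25.0
```

```bash
python3 - <<'E'
from h import *
p=manip.snapshot("top"); hsv=cv2.cvtColor(p["image"],cv2.COLOR_BGR2HSV)
m=cv2.inRange(hsv,(0,130,70),(6,255,255))|cv2.inRange(hsv,(170,130,70),(180,255,255)); m[:, :250]=0;m[:,350:]=0
n,l,st,c=cv2.connectedComponentsWithStats(m)
for i in range(1,n):
    if st[i,4]>40:
        w=np.array([ray(p,q,.075)[:2]*1000 for q in np.argwhere(l==i)[:,::-1]],np.float32); print(st[i],cv2.minAreaRect(w),w.mean(0))
E
```

```text
[289 220  17  33 507] ((490.8755798339844, 180.93911743164062), (106.029296875, 50.207523345947266), 2.2049648761749268) [490.56335 181.07193]
```

Call:
move_arm:
  motion:
    - [0, 0, -4.5, 0, 0, 0]
    - [0, 0, -4.5, 0, 0, 0]
    - [-0.4, -3.8, 0, 0, 0, 0]
    - [-0.4, -3.8, 0, 0, 0, 0]
    - [-0.4, -3.8, 0, 0, 0, 0]
    - [-0.4, -3.8, 0, 0, 0, 0]
    - [-0.5, -3.8, 0, 0, 0, 0]
    - [-0.5, -3.8, 0, 0, 0, 0]
    - [-0.4, -3.7, 0, 0, 0, 0]
    - [0, 0, 3, 0, 0, 0]

```text
time: 15.55
tool_pos: [0.4621, -0.0364, 0.1175]
eef_rot: [1.0, 0.025, 0.005, 0.0]
contact_force: [0.3, -0.2, -0.3]
grip_width: 0.104
grip_force: 25.0
```

Call:
move_arm:
  motion:
    - [0, 0, 4, 0, 0, 0]
    - [0, 0, 2, 0, 0, 0]
    - [0, 0, 1, 0, 0, 0]
    - [0, 0, 0.4, 0, 0, 0]
    - [0, 0, 0.2, 0, 0, 0]
    - [0, 0, 0, 0, 0, 0]

```text
time: 16.15
tool_pos: [0.4606, -0.0393, 0.0394]
eef_rot: [1.0, 0.023, 0.001, 0.0]
contact_force: [-1.6, -0.1, 2.3]
grip_width: 0.103
grip_force: 25.0
```

Call:
move_arm:
  motion:
    - [0, 0, 0, 0, 0, 0]
    - [0, 0, 0, 0, 0, 0]
    - [0, 0, 0, 0, 0, 0]
    - [0, 0, 0, 0, 0, 0]
    - [0, 0, 0, 0, 0, 0]
    - [0, 0, 0, 0, 0, 0]
    - [0, 0, -0.9, 0, 0, 0]
    - [0, 0, -0.9, 0, 0, 0]
    - [0, 1.5, 0, 0, 0, 0]
    - [0, 1.5, 0, 0, 0, 0]
  grip: 1.0

```text
time: 17.15
tool_pos: [0.4619, -0.0693, 0.0572]
eef_rot: [1.0, 0.024, 0.001, 0.0]
contact_force: [-0.7, -0.1, -0.5]
grip_width: 0.888
grip_force: 0.0
```

Call:
move_arm:
  motion:
    - [0, 0.6, 0, 0, 0, 0]
    - [0, 0.4, 0, 0, 0, 0]
    - [0, 0.4, 0, 0, 0, 0]
    - [0, 0.4, 0, 0, 0, 0]
    - [0, 0.4, 0, 0, 0, 0]
    - [0, 0.3, 0, 0, 0, 0]
    - [0, 0, 0, 0, 0, 0]
    - [0, 0, 0, 0, 0, 0]

```text
time: 17.95
tool_pos: [0.4621, -0.0939, 0.0556]
eef_rot: [1.0, 0.023, -0.0, -0.0]
contact_force: [0.3, 0.0, -0.2]
grip_width: 0.998
grip_force: 0.0
```

```bash
python3 flat.py blue .01; python3 look.py pics/l3.png
```

```text
[317, 260, 26, 14, 296] 0.01 [512.  50.] [79. 74.] 14.2 [[465.0, 76.0], [483.0, 5.0], [560.0, 24.0], [542.0, 96.0]]
[317, 260, 26, 14, 296] 0.005 [521.  53.] [80. 74.] 14.2 [[473.0, 79.0], [492.0, 7.0], [569.0, 26.0], [551.0, 98.0]]
[356, 270, 24, 20, 312] 0.01 [464. -73.] [102.  53.] 3.2 [[412.0, -49.0], [415.0, -102.0], [517.0, -96.0], [514.0, -43.0]]
[356, 270, 24, 20, 312] 0.005 [473. -71.] [102.  53.] 3.2 [[420.0, -47.0], [423.0, -101.0], [526.0, -95.0], [523.0, -42.0]]
t 18.0 tcp [ 0.4621 -0.0938  0.0556] yaw 2.64 zax [-0.  0. -1.] cm: [-0.1  -2.39  0.56]
(390, 630, 3) (360, 480, 3)
t 18.1 tcp [ 0.4621 -0.0938  0.0556] yaw 2.65 zax [-0.  0. -1.] cm: [-0.1  -2.39  0.56]
```

View pics/l3.png

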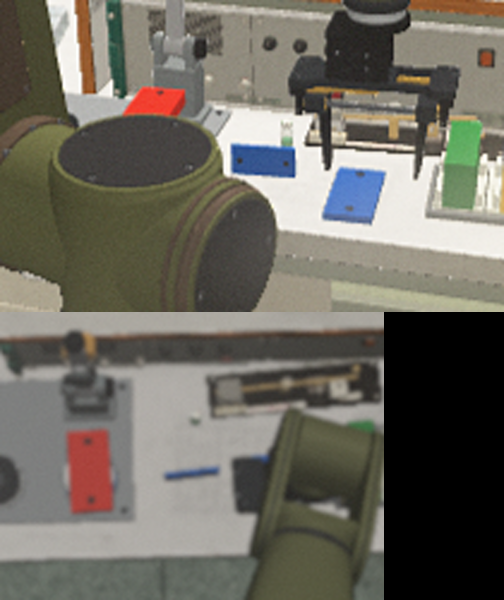

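Blue plate lies flat between the fingers (side crop (355,195)), centre about (0.463,-0.073), and red lies on the housing (top crop (90,470)). Grasp across 56 mm.

Call:
move_arm:
  motion:
    - [0, -2, 0, 0, 0, 0]
    - [0, 0, 1.5, 0, 0, 0]
    - [0, 0, 1.5, 0, 0, 0]
    - [0, 0, 0.8, 0, 0, 0]
    - [0, 0, 0, 0, 0, 0]

```text
time: 18.6
tool_pos: [0.4601, -0.0736, 0.0164]
eef_rot: [1.0, 0.023, -0.001, -0.0]
contact_force: [0.0, 0.7, -0.2]
grip_width: 1.0
grip_force: 0.0
```

Call:
move_arm:
  motion:
    - [0, 0, 0, 0, 0, 0]
    - [0, 0, 0, 0, 0, 0]
    - [0, 0, 0, 0, 0, 0]
    - [0, 0, 0, 0, 0, 0]
    - [0, 0, 0, 0, 0, 0]
    - [0, 0, 0, 0, 0, 0]
  grip: 0.45

```text
time: 19.2
tool_pos: [0.4614, -0.074, 0.0179]
eef_rot: [1.0, 0.023, 0.0, 0.0]
contact_force: [0.1, -1.2, 0.6]
grip_width: 0.585
grip_force: 25.0
```

Call:
move_arm:
  motion:
    - [0, 0, -4, 0, 0, 0]
    - [0, 0, -4, 0, 0, 0]
    - [0, 0, -4, 0, 0, 0]
    - [0.5, -3.6, 0, 0, 0, 0]
    - [0.5, -3.6, 0, 0, 0, 0]
    - [0.5, -3.6, 0, 0, 0, 0]
    - [0.5, -3.6, 0, 0, 0, 0]
    - [0.5, -3.6, 0, 0, 0, 0]
    - [0.5, -3.6, 0, 0, 0, 0]
    - [0.5, -3.8, 0, 0, 0, 0]

```text
time: 20.2
tool_pos: [0.4842, 0.1828, 0.1375]
eef_rot: [1.0, 0.023, -0.0, 0.0]
contact_force: [1.0, -0.8, -0.7]
grip_width: 0.584
grip_force: 25.0
```

Call:
move_arm:
  motion:
    - [0, 0, 0, 0, 0, 0]
    - [0, 0, 2, 0, 0, 0]
    - [0, 0, 1.5, 0, 0, 0]
    - [0, 0, 0.7, 0, 0, 0]
    - [0, 0, 0.2, 0, 0, 0]
    - [0, 0, 0, 0, 0, 0]
    - [0, 0, 0, 0, 0, 0]

```text
time: 20.9
tool_pos: [0.485, 0.1812, 0.0941]
eef_rot: [1.0, 0.023, 0.001, -0.0]
contact_force: [-0.7, -0.5, -0.3]
grip_width: 0.587
grip_force: 25.0
```

Call:
move_arm:
  motion:
    - [0, 0, 0.1, 0, 0, 0]
    - [0, 0, 0.1, 0, 0, 0]
    - [0, 0, 0, 0, 0, 0]

```text
time: 21.2
tool_pos: [0.485, 0.1814, 0.0927]
eef_rot: [1.0, 0.023, 0.0, 0.0]
contact_force: [-1.9, -1.2, 4.9]
grip_width: 0.586
grip_force: 25.0
```

Call:
move_arm:
  motion:
    - [0, 0, 0, 0, 0, 0]
    - [0, 0, 0, 0, 0, 0]
    - [0, 0, 0, 0, 0, 0]
    - [0, 0, -2, 0, 0, 0]
    - [0, 0, -4, 0, 0, 0]
    - [-2, 0, -4, 0, 0, 0]
    - [-2, 0, -4, 0, 0, 0]
    - [-4, 2, -4, 0, 0, 0]
    - [-3, 4, -4, 0, 0, 0]
    - [0, 4, -4, 0, 0, 0]
  grip: 0.8

```text
time: 22.2
tool_pos: [0.3893, 0.0937, 0.3323]
eef_rot: [1.0, 0.025, 0.0, -0.0]
contact_force: [1.7, 0.2, 0.9]
grip_width: 0.797
grip_force: 0.0
```

```bash
python3 - <<'E'
from h import *
d(.6,.18,.31)
p=manip.snapshot("top"); q=manip.snapshot("side")
a=cv2.resize(p["image"][160:280,230:360],None,fx=4.6,fy=4.6,interpolation=cv2.INTER_CUBIC)
b=cv2.resize(q["image"][160:280,220:380],None,fx=2.5,fy=2.5,interpolation=cv2.INTER_CUBIC)[:, :200]
h=a.shape[0]; b=cv2.copyMakeBorder(b,0,h-b.shape[0],0,0,0)
cv2.imwrite("pics/l4.png",np.hstack([a,b]))
for P,n in((p,"top"),(q,"side")):
    for t in("press_ball","press_foot","press_hinge"):
        print(n,t,[(np.round(e["centre"],1).tolist(),round(e["p"],2)) for e in manip.tip_of(P,t)[:2]])
    for X in((.606,.18,.30),(.596,.18,.30),(.596,.18,.11)): print(X,proj(P,X).round(1))
E
```

```text
t 22.2 tcp [0.3893 0.0937 0.3323] yaw 2.83 zax [ 0.  0. -1.] cm: [21.47 -7.58  2.24]
top press_ball [([290.3, 184.0], 0.64)]
top press_foot [([292.9, 201.0], 0.66), ([443.4, 234.6], 0.36)]
top press_hinge [([294.7, 201.2], 0.77)]
(0.606, 0.18, 0.3) [291.7 182.1]
(0.596, 0.18, 0.3) [291.7 185.7]
(0.596, 0.18, 0.11) [296.1 201.4]
side press_ball [([290.8, 156.8], 0.6), ([410.5, 268.4], 0.33)]
side press_foot [([290.2, 187.0], 0.61)]
side press_hinge [([291.7, 219.1], 0.65), ([456.2, 282.6], 0.59)]
(0.606, 0.18, 0.3) [292.5 157.1]
(0.596, 0.18, 0.3) [291.3 158.1]
(0.596, 0.18, 0.11) [294.4 219.3]
```

View pics/l4.png

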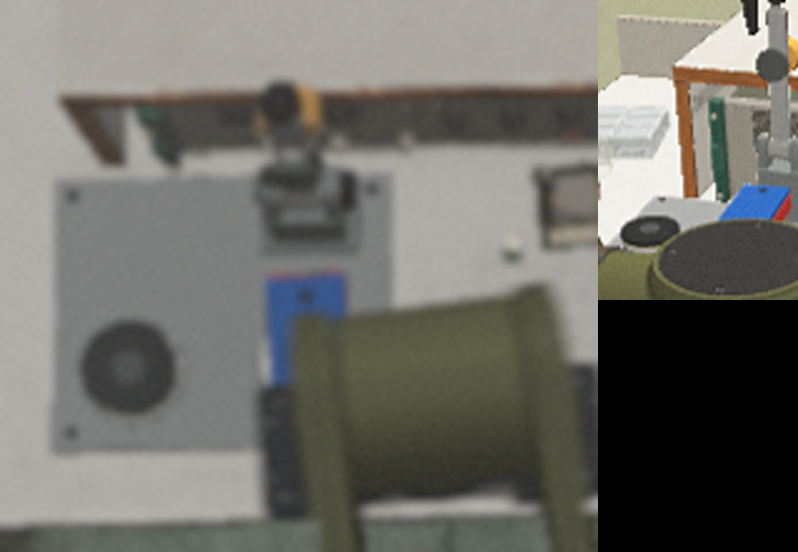

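Call:
move_arm:
  motion:
    - [2, -0.9, -2, 0, 0, 0]
    - [3, -1, 0, 0, 0, 0]
    - [3, -1, 0, 0, 0, 0]
    - [3, -1, 0, 0, 0, 0]
    - [3, -1, 0, 0, 0, 0]
    - [3, -1, 0, 0, 0, 0]
    - [3, -1, 0, 0, 0, 0]
    - [1.5, -1, 0, 0, 0, 0]
    - [0, 0, 0, 0, 0, 0]

```text
time: 23.5
tool_pos: [0.6035, 0.1843, 0.3483]
eef_rot: [1.0, 0.024, -0.002, 0.0]
contact_force: [0.2, 0.2, 0.3]
grip_width: 0.801
grip_force: 0.0
```

Call:
move_arm:
  motion:
    - [0, 0, 2, 0, 0, 0]
    - [0, 0, 2, 0, 0, 0]
    - [0, 0, 1.6, 0, 0, 0]
    - [0, 0, 0, 0, 0, 0]

```text
time: 23.9
tool_pos: [0.6008, 0.1824, 0.2914]
eef_rot: [1.0, 0.023, -0.003, 0.001]
contact_force: [-0.0, 0.3, -0.7]
grip_width: 0.8
grip_force: 0.0
```

Call:
move_arm:
  motion:
    - [0, 0, 0, 0, 0, 0]
    - [0, 0, 0, 0, 0, 0]
    - [0, 0, 0, 0, 0, 0]
    - [0, 0, 0, 0, 0, 0]
    - [0, 0, 0, 0, 0, 0]
    - [0, 0, 0, 0, 0, 0]
    - [0, 0, 0, 0, 0, 0]
  grip: 0.1
  grip_force: 10

```text
time: 24.6
tool_pos: [0.6028, 0.1836, 0.2957]
eef_rot: [1.0, 0.023, 0.0, -0.001]
contact_force: [0.2, 2.1, 0.6]
grip_width: 0.285
grip_force: 10.0
```

Call:
move_arm:
  motion:
    - [-0.7, 0, 0, 0, 0, 0]
    - [-0.7, 0, 0, 0, 0, 0]
    - [-0.7, 0, 0.1, 0, 0, 0]
    - [-0.7, 0, 0.1, 0, 0, 0]
    - [-0.7, 0, 0.1, 0, 0, 0]
    - [-0.7, 0, 0.1, 0, 0, 0]
    - [-0.7, 0, 0.2, 0, 0, 0]
    - [-0.7, 0, 0.2, 0, 0, 0]
    - [-0.7, 0, 0.2, 0, 0, 0]
    - [-0.7, 0, 0.2, 0, 0, 0]

```text
time: 25.6
tool_pos: [0.5331, 0.1835, 0.2857]
eef_rot: [1.0, 0.024, 0.002, -0.005]
contact_force: [-0.2, 14.3, 3.4]
grip_width: 0.288
grip_force: 10.0
```

Call:
move_arm:
  motion:
    - [0, 0, 0, 0, 0, 0]
    - [0, 0, 0, 0, 0, 0]
    - [0, 0, 0, 0, 0, 0]
    - [0, 0, 0, 0, 0, 0]
    - [0, 0, -3, 0, 0, 0]
    - [0, 0, -4, 0, 0, 0]
    - [-4, 0, -2, 0, 0, 0]
    - [-4, 2, 0, 0, 0, 0]
    - [-4, 4, 0, 0, 0, 0]
    - [0, 4, 0, 0, 0, 0]
  grip: 0.7

```text
time: 26.6
tool_pos: [0.4194, 0.0785, 0.3743]
eef_rot: [1.0, 0.024, 0.001, 0.0]
contact_force: [0.5, -0.1, 0.3]
grip_width: 0.701
grip_force: 0.0
```

```bash
python3 - <<'E'
from h import *
d(.4,0,.4)
for n in("top","side"):
    P=manip.snapshot(n)
    print(n,[(np.round(e["centre"],1).tolist(),round(e["p"],2)) for e in manip.tip_of(P,"press_ball")[:2]])
    for a in(1.5,1.3,1.1,.8,.4,0): print(a,proj(P,(.596-.19*np.cos(a),.183,.11+.19*np.sin(a))).round(1))
E
```

```text
t 26.6 tcp [0.4194 0.0785 0.3743] yaw 2.81 zax [ 0.002  0.    -1.   ] cm: [-2.32  7.74 -2.57]
top [([289.3, 219.2], 0.69)]
1.5 [290.7 190.5]
1.3 [291.  204.3]
1.1 [291.5 217.9]
0.8 [292.6 236.2]
0.4 [294.3 253.7]
0 [296.  261.1]
side [([277.5, 176.0], 0.85)]
1.5 [288.8 159.6]
1.3 [284.4 165.7]
1.1 [280.2 174.3]
0.8 [274.9 191.5]
0.4 [270.7 219. ]
0 [270.4 246.4]
```

Arm is sinking (about 1.05 rad). Move clear and wait.

Call:
move_arm:
  motion:
    - [0, 4, 0, 0, 0, 0]
    - [0, 4, 0, 0, 0, 0]
    - [0, 4, 0, 0, 0, 0]
    - [0, 4, 0, 0, 0, 0]
    - [0, 0, 0, 0, 0, 0]
    - [0, 0, 0, 0, 0, 0]
    - [0, 0, 0, 0, 0, 0]
    - [0, 0, 0, 0, 0, 0]
    - [0, 0, 0, 0, 0, 0]
    - [0, 0, 0, 0, 0, 0]

```text
time: 27.8
tool_pos: [0.4295, -0.0803, 0.3737]
eef_rot: [1.0, 0.024, 0.0, -0.0]
contact_force: [-0.2, -0.4, -0.2]
grip_width: 0.701
grip_force: 0.0
```

Call:
move_arm:
  motion:
    - [0, 0, 0, 0, 0, 0]
    - [0, 0, 0, 0, 0, 0]
    - [0, 0, 0, 0, 0, 0]
    - [0, 0, 0, 0, 0, 0]
    - [0, 0, 0, 0, 0, 0]
    - [0, 0, 0, 0, 0, 0]
    - [0, 0, 0, 0, 0, 0]
    - [0, 0, 0, 0, 0, 0]
    - [0, 0, 0, 0, 0, 0]
    - [0, 0, 0, 0, 0, 0]

```text
time: 28.8
tool_pos: [0.4294, -0.081, 0.3736]
eef_rot: [1.0, 0.023, 0.0, 0.0]
contact_force: [0.2, -0.2, -0.4]
grip_width: 0.7
grip_force: 0.0
```

Call:
move_arm:
  motion:
    - [0, 0, 0, 0, 0, 0]
    - [0, 0, 0, 0, 0, 0]
    - [0, 0, 0, 0, 0, 0]
    - [0, 0, 0, 0, 0, 0]
    - [0, 0, 0, 0, 0, 0]
    - [0, 0, 0, 0, 0, 0]
    - [0, 0, 0, 0, 0, 0]
    - [0, 0, 0, 0, 0, 0]
    - [0, 0, 0, 0, 0, 0]
    - [0, 0, 0, 0, 0, 0]

```text
time: 29.8
tool_pos: [0.4294, -0.081, 0.3736]
eef_rot: [1.0, 0.023, 0.0, 0.0]
contact_force: [-0.3, 0.6, 0.2]
grip_width: 0.701
grip_force: 0.0
```

```bash
cat > pr.py <<'E'
from h import *
import sys
o=[]
for n,(r,c) in(("top",(slice(170,290),slice(230,360))),("side",(slice(180,300),slice(220,350)))):
    P=manip.snapshot(n); o.append(cv2.resize(P["image"][r,c],None,fx=3,fy=3,interpolation=cv2.INTER_CUBIC))
    print(manip.read_state()["time"],n,[(np.round(e["centre"],1).tolist(),round(e["p"],2)) for e in manip.tip_of(P,"press_ball")[:2]])
cv2.imwrite(sys.argv[1],np.hstack(o))
E
python3 pr.py pics/l5.png
```

```text
29.85 top [([294.6, 261.3], 0.74)]
29.95 side [([268.9, 245.3], 0.93)]
```

Call:
move_arm:
  motion:
    - [0, 0, 0, 0, 0, 0]
    - [0, 0, 0, 0, 0, 0]
    - [0, 0, 0, 0, 0, 0]
    - [0, 0, 0, 0, 0, 0]
    - [0, 0, 0, 0, 0, 0]
    - [0, 0, 0, 0, 0, 0]
    - [0, 0, 0, 0, 0, 0]
    - [0, 0, 0, 0, 0, 0]
    - [0, 0, 0, 0, 0, 0]
    - [0, 0, 0, 0, 0, 0]

```text
time: 31.0
tool_pos: [0.4294, -0.081, 0.3736]
eef_rot: [1.0, 0.023, 0.0, 0.0]
contact_force: [0.5, -0.5, 0.5]
grip_width: 0.701
grip_force: 0.0
```

```bash
python3 pr.py pics/l6.png
```

```text
31.05 top [([295.7, 235.6], 0.5), ([258.7, 244.9], 0.25)]
31.15 side [([270.8, 249.3], 0.74)]
```

View pics/l6.png

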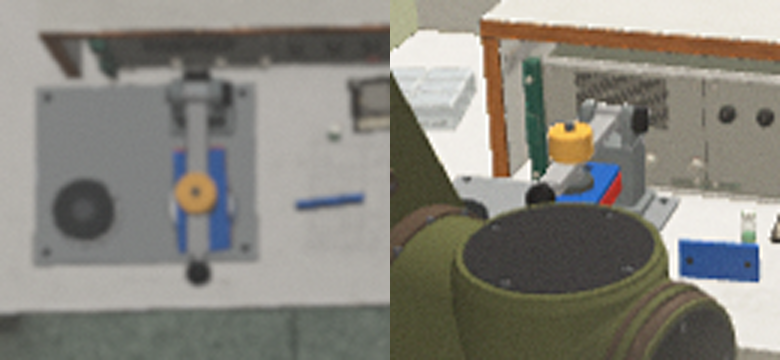

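The arm is level: the ball sits at about top (296,260) and side (270,245), against predicted (296,261) and (270,246). The foot rests on blue over red.

```bash
python3 -c "
from bench import manip
print(manip.hand_in())"
```

```text
the job is handed in; nothing more can be done
None
```

The job is handed in, though the hand-in gave no verdict: red 20 mm and blue 10 mm plates lie flat on the tall housing, and the last pictures show the press arm level with its foot on them.

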